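# Set the stone feed dial with the play taken up

### The job

The stone-cutting bench has two feed slides: on the one that holds the green stone, turn the black bar knob clockwise (seen from above) until its orange pointer is about 30 degrees past the blue tab on the dial, then turn it back anticlockwise to the tab and let go, so that the screw's play is taken up in the feeding direction. Leave the knob of the slide with the violet stone alone.

Things in the scene. Friction and masses are not known exactly. Their poses are not given: they have to be found in the camera images.
- green_pointer (a point): Tip of the orange pointer of the black knob on the red slide holding the GREEN stone; 50 mm from the knob's vertical axis, z = 66 mm. Its x axis points outward from the axis through the tip, z up. The knob is an upright bar 60 mm long along this x, 16 mm thick, flat sides, centred on the axis, z 70 to 112 mm: grip across the 16 mm at z about 100 mm. Starts about 0.3 to 0.9 rad anticlockwise of the tab
- green_tab: Blue tab on that dial's rim, 18 x 14 x 7 mm, 53 to 71 mm from the knob's axis. The origin is NOT at the tab: it is on the knob's axis at the white dial face (z = 62 mm); its x axis points outward to the tab's middle, z up. Pointer on the tab = both x axes agree. Slide bed, stone (top z 110 mm) and wheel (its tap's top 135 mm) begin 75 mm from the axis, away from the robot; all is bolted down
- green_knob (a joint): Free play of that knob on its screw, -0.13 to +0.13 rad: +0.13 = bearing on the screw anticlockwise seen from above (feeds the stone to the wheel, 12 mm per rad), -0.13 = bearing clockwise, between = the screw does not move. Turning takes about 0.1 N m and the knob stays where left. It can turn at least 0.8 rad clockwise beyond the tab
- violet_pointer (a point): Tip of the orange pointer of the like knob on the other red slide, which holds the VIOLET stone: not to be turned. Same sizes and axes as the green slide's pointer

How it is judged:
On the way:
1. the green slide's pointer has been turned clockwise past the blue tab, its tip at least 16 mm beyond the tab's centre line (about 19 degrees) (y of green_pointer in the frame of green_tab below -0.016 m), for 0.1 s.
At the end, for the whole second after the job is handed in: The green slide's pointer tip is within 10 mm (about 11 degrees) either side of the blue tab's centre line, the knob bears on the screw in the anticlockwise direction (play above +0.07 rad), and the knob is released (y of green_pointer in the frame of green_tab between -0.01 and 0.01 m and x of green_pointer in the frame of green_tab above 0 m and value of joint green_knob above 0.07 rad); the robot touches nothing.
It fails at once if the knob of the slide with the violet stone was turned (pointer tip moved more than 12 mm) (distance of violet_pointer from where it was at the start of the episode above 0.012 m).
It also fails if it takes over 32 s, if anything falls off the work surface, if the arm or the gripper's body presses on something with over 40 N, if the wrist force passes 120 N, or if a joint passes its speed limit or range.

### The arm

A 6-joint arm with a two-finger parallel gripper is mounted at the origin on the work surface. World frame = base frame: x ahead of the robot, y to its left, z up, the work surface at z = 0. Lengths are in m, angles in rad, forces in N, time in s.
With the tool pointing down it reaches from about 0.35 to 0.85 m from the base axis. Payload 8.1 kg.
Tool frame: the origin (TCP) lies at the very end of the fingers, on their centre line; the grasp point (between the pads) lies robot.hold_point_z behind it (robot.hold_point_z is the distance from the TCP to the grasp point, in m); z points along the fingers, y is the direction in which the jaws open and shut (so a half turn about z gives the same grasp; the last joint's range is limited). The gripper opens to 93 mm and grips with 3 to 60 N. Pads are 15 mm wide; open, the fingers measure 128 mm over their backs; the gripper's body (75 mm by 188 mm) begins 65 mm behind the grasp point.
Start: joints at [-1.201, 0.13, 1.488, -0, 1.523, -0.085], TCP at [0.264, -0.539, 0.219] pointing down, gripper open.
Joint ranges: [-2.96, 2.96], [-0.89, 2.26], [0.02, 2.5], [-1.34, 4.48], [0, 2.73], [-2.66, 2.66]. Speed limits (rad/s): [2.39, 2.39, 2.79, 3.14, 3.14, 3.14].

### API

Orientations are given as a rotation vector (axis times angle).
In Python, from plant import robot, cams gives the robot as it stands. The module is installed in compiled form; this text tells all that it offers.
- The arm moves only by the tool step_arm, never from a script. Its argument "deltas" is a list of rows, each an object with "offset": the shift along the tool's x, y, z in cm, a list of three; "roll": the turn about the tool's z in rad. In form: [{"offset": [x, y, z], "roll": roll}, ...]. A call has 1 to 12 rows; each row shifts and turns the commanded pose from where the row before left it, along the tool's axes as they then stand; what a row does not reach is not made up. A row lasts 1/8 s, in which the tool goes at most 62.5 mm and 10.7 degrees, less where a joint would pass 70% of its speed; a pose out of reach is approached as far as the arm can. A call with a gripper value outside its range is refused whole. "fingers" is the finger opening in cm, from 0 to 9.3, set as the call begins (left out, the last holds). The fingers move at their own pace and stop on an object; "grip_force" is the grip in N (left out, the last holds). Time passes only in rows, so rows that do not move let the fingers close. It gives the time, the measured TCP pose, the force and the opening at its end, in the units of the state.
- robot.read_state(): the state, without advancing time (a new reading comes with each control period).
- cams.read_camera(name): name is "side" or "top"; returns a dict with "pixels" (384x512x3 uint8, red, green, blue), "fx", "fy", "cx", "cy" (pixels), "extrinsics" (4x4, takes a point from world to camera coordinates). Camera axes: x right, y down, z forward; pixel columns grow to the right and rows downward; lengths in m; the calibration is good to about 2 mm. A picture is of the moment at which its call begins. There is no depth.
- robot.close_job(): hands the job in, once; it reports no verdict.
Trained networks look in a picture, given as the dict that the camera call returned (one of the last four; its "shot" number tells which), for a name from the list of things; names that differ only in an ending like _2 or _b are one class to them, and where a whole thing is asked for, a point or a joint stands for the part that bears it (a point fixed in the world has none). Each returns a list of dicts, best first, with "score" (0 to 1); they miss things now and then, are a little off and sometimes report something else, mostly with a low value. They report only what shows in the picture. A call takes as long as a camera call.
- cams.boxes_of(picture, thing): "xy" ([column, row] in pixels, amid what is visible of it).
- cams.silhouettes(picture, thing): "mask" (384x512 bool, what is visible of it) and "xy" ([column, row] in pixels, amid what is visible of it).
- cams.pinpoint(picture, thing): "xy" ([column, row] in pixels: a listed point, or the origin of a listed thing).
The state is a dict: "t": time; "q": joint angles; "dq": joint speeds; "joint_torque": joint torques, N m; "tool_pos": TCP position; "orientation": TCP orientation; "force": force on the tool from outside, world axes, zero at the start; "wrist_torque": the same for the moment, N m; "opening": finger opening in m.
Only numpy, scipy, OpenCV 4.12 (cv2) and the standard library are available. Lean on these libraries where they do the work, as an engineer would, in place of code of your own. Each camera call takes 0.05 s, during which the arm holds its last target. There are 200 camera calls.

## Working session

There is one attempt and no reset: what is moved stays moved. The work goes in short steps, Python scripts to look and compute and a tool call to move; the robot and the scene stay as the last step left them, time stands still between calls to the robot, and variables do not carry over. Pictures are saved under pics/ and viewed, about 8 in all and at most 12, crops included, and the job is handed in when it is done.

Besides the shell and the picture viewer there is one more tool, called after "Call:" as a command line: name --argument value ..., lists and objects as JSON in quotes. step_arm: Moves the arm, as the interface text tells. Its arguments: {"type":"object","properties":{"deltas":{"type":"array"},"fingers":{"type":"number"},"grip_force":{"type":"number"}},"required":["deltas"]}

```bash
mkdir -p pics
cat > h.py <<'E'
import numpy as np, cv2
from plant import robot, cams
def ray(p,xy,z):
    E=np.array(p["extrinsics"]);R,t=E[:3,:3],E[:3,3]
    d=R.T@np.array([(xy[0]-p["cx"])/p["fx"],(xy[1]-p["cy"])/p["fy"],1]);o=-R.T@t
    return o+d*(z-o[2])/d[2]
Z={"green_pointer":.066,"green_tab":.062,"violet_pointer":.066,"green_knob":.112}
def look(cam,name=None,things=Z):
    p=cams.read_camera(cam)
    if name: cv2.imwrite(f"pics/{name}.png",cv2.resize(p["pixels"][:,:,::-1],None,fx=1.5,fy=1.5))
    for n in things:
        for r in cams.pinpoint(p,n)[:3]:
            print(cam,n,round(r["score"],2),np.round(r["xy"],1),ray(p,r["xy"],Z[n]).round(4))
    return p
E
python3 - <<'E'
from h import *
s=robot.read_state();print(s["t"],s["tool_pos"],s["orientation"],s["opening"],robot.hold_point_z)
look("top","top0");look("side","side0")
E
```

```text
0.0 [ 0.26335946 -0.53846543  0.21756776] [-3.05890571e+00 -7.07822765e-01  4.68344699e-04] 0.09329993293317893 0.0188
top green_pointer 0.91 [139.9 218. ] [0.4798 0.2808 0.066 ]
top violet_pointer 0.76 [361.5 211.7] [ 0.5069 -0.2041  0.066 ]Traceback (most recent call last):
  File "<stdin>", line 3, in <module>
  File "h.py", line 12, in look
    for r in cams.pinpoint(p,n)[:3]:
             ~~~~~~~~~~~~~^^^^^
ValueError: it knows: green_pointer, green_tab, violet_pointer
```

```bash
sed -i 's/,"green_knob":.112//' h.py
python3 - <<'E'
from h import *
look("side","side0")
E
```

```text
side green_pointer 0.88 [258.3 331.3] [0.4862 0.2724 0.066 ]
side violet_pointer 0.74 [261.1 140. ] [ 0.504 -0.196  0.066]
```

View pics/top0.png

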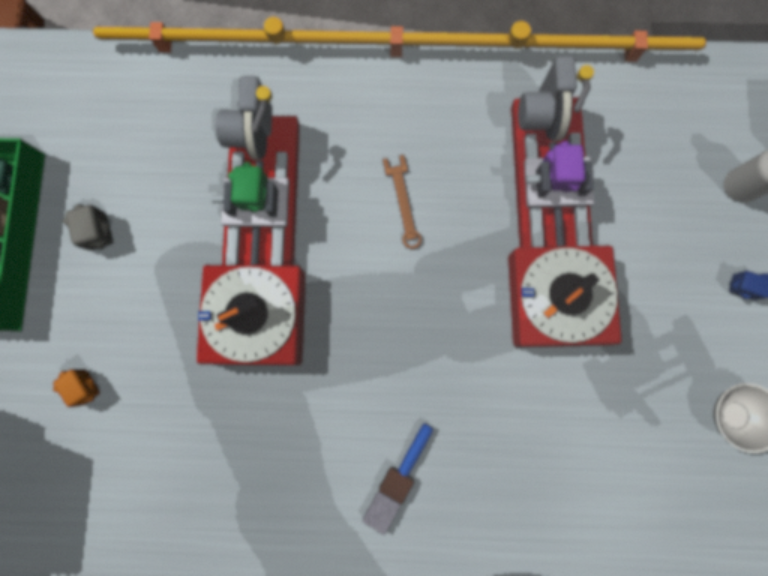

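View pics/side0.png

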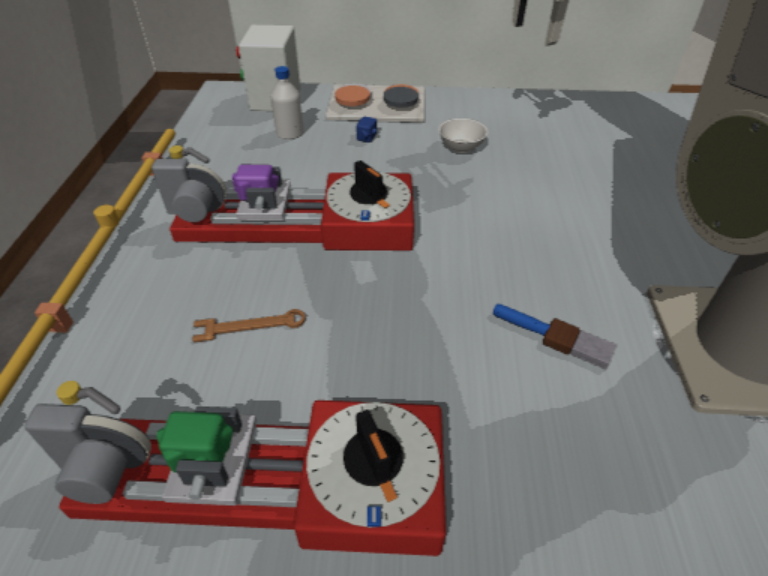

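The top view shows the green slide on the left: dial centre about (248,314), blue tab at (205,316) and pointer tip at about (217,327), in the enlarged picture. The violet slide's dial is at (571,294). The side view agrees. Next I fit the dial and tab by colour.

```bash
cat >> h.py <<'E'
def blobs(cam,c0,rad):
    """dial face (white) ellipse centre, blue tab and orange tip centroids near pixel c0"""
    p=cams.read_camera(cam);im=p["pixels"];hsv=cv2.cvtColor(im,cv2.COLOR_RGB2HSV)
    yy,xx=np.mgrid[:384,:512];near=np.hypot(xx-c0[0],yy-c0[1])<rad
    blue=cv2.inRange(hsv,(105,110,50),(125,255,255)).astype(bool)&near
    red=((cv2.inRange(hsv,(0,150,40),(4,255,255))|cv2.inRange(hsv,(172,150,40),(180,255,255)))>0)
    org=cv2.inRange(hsv,(6,140,120),(18,255,255)).astype(bool)&near
    white=(cv2.inRange(hsv,(15,0,110),(60,70,255))>0)&near
    w=cv2.morphologyEx(white.astype(np.uint8),cv2.MORPH_OPEN,np.ones((2,2)))
    n,l,st,_=cv2.connectedComponentsWithStats(w);k=1+np.argmax(st[1:,4])
    pts=np.argwhere(l==k)[:,::-1].astype(np.float32);hull=cv2.convexHull(pts)
    g=np.array([ray(p,q,.062)[:2] for q in hull[:,0]])
    A=np.c_[2*g,np.ones(len(g))];s=np.linalg.lstsq(A,(g**2).sum(1),rcond=None)[0]
    c=s[:2];r=np.sqrt(s[2]+c@c)
    b=ray(p,np.argwhere(blue)[:,::-1].mean(0),.067)[:2]
    print(cam,"axis",c.round(4),"r",r.round(4),"tab",b.round(4),blue.sum(),"tab ang",np.arctan2(*(b-c)[::-1]).round(3),"dist",np.hypot(*(b-c)).round(4))
    n,l,st,ce=cv2.connectedComponentsWithStats(org.astype(np.uint8))
    for i in range(1,n):
        if st[i,4]>5:
            o=ray(p,ce[i],.066)[:2];print("  orange",st[i,4],ce[i].round(1),o.round(4),np.arctan2(*(o-c)[::-1]).round(3),np.hypot(*(o-c)).round(4))
    return c,b,p
E
python3 - <<'E'
from h import *
blobs("top",(166,209),34);blobs("side",(250,307),52)
E
```

```text
top axis [0.4993 0.2258] r 0.0677 tab [0.4951 0.288 ] 11 tab ang 1.638 dist 0.0624
  orange 47 [151.6 209. ] [0.5003 0.2565] 1.538 0.0307
  orange 18 [146.3 216.7] [0.4831 0.2669] 1.945 0.0442
side axis [0.5021 0.2322] r 0.0687 tab [0.4986 0.2931] 87 tab ang 1.628 dist 0.0611
  orange 74 [252.  297.1] [0.4992 0.2174] -1.762 0.0151
  orange 81 [258.7 327. ] [0.4859 0.2658] 2.019 0.0374
```

Call:
step_arm --deltas '[{"offset": [3.93,-4.18,0],"roll": 0},{"offset": [3.93,-4.18,0],"roll": 0},{"offset": [3.93,-4.18,0],"roll": 0},{"offset": [3.93,-4.18,0],"roll": 0},{"offset": [3.93,-4.18,0],"roll": 0},{"offset": [3.93,-4.18,0],"roll": 0},{"offset": [3.93,-4.18,0],"roll": 0},{"offset": [3.93,-4.18,0],"roll": 0},{"offset": [3.93,-4.18,0],"roll": 0},{"offset": [3.93,-4.18,0],"roll": 0},{"offset": [3.93,-4.18,0],"roll": 0},{"offset": [3.93,-4.18,0],"roll": 0}]' --fingers 6 --grip_force 25

```text
t: 2.0
tool_pos: [0.4673, 0.1208, 0.219]
orientation: [3.06, 0.709, 0.002]
force: [0.7, -0.4, 0.4]
opening: 0.0601
```

Call:
step_arm --deltas '[{"offset": [3.93,-4.18,0],"roll": 0},{"offset": [3.93,-4.18,0],"roll": 0},{"offset": [0,0,0],"roll": -0.165},{"offset": [0,0,0],"roll": -0.165},{"offset": [0,0,0],"roll": -0.165},{"offset": [0,0,0],"roll": -0.165},{"offset": [0,0,0],"roll": -0.165},{"offset": [0,0,0],"roll": -0.165},{"offset": [0,0,0],"roll": -0.165},{"offset": [0,0,0],"roll": -0.165},{"offset": [0,0,0],"roll": -0.165},{"offset": [0,0,0],"roll": 0}]'

```text
t: 3.5
tool_pos: [0.5008, 0.2284, 0.2187]
orientation: [1.777, 2.59, 0.0]
force: [-0.3, 0.7, 0.3]
opening: 0.0602
```

Call:
step_arm --deltas '[{"offset": [0,0,2.7],"roll": 0},{"offset": [0,0,2.7],"roll": 0},{"offset": [0,0,2.7],"roll": 0},{"offset": [0,0,0],"roll": 0}]'

```text
t: 4.0
tool_pos: [0.499, 0.2278, 0.1352]
orientation: [-1.779, -2.586, 0.006]
force: [0.3, 0.4, -0.5]
opening: 0.06
```

Run:
```python
from h import *
p=look("side");look("top")
cv2.imwrite("pics/side1.png",cv2.resize(p["pixels"][200:384,160:360,::-1],None,fx=3,fy=3,interpolation=cv2.INTER_CUBIC))
```

```text
side green_pointer 0.63 [257.9 332.2] [0.4867 0.2738 0.066 ]
top green_pointer 0.85 [139.1 217.1] [0.4817 0.2827 0.066 ]
top violet_pointer 0.79 [363.1 208.2] [ 0.5147 -0.2077  0.066 ]
```

View pics/side1.png

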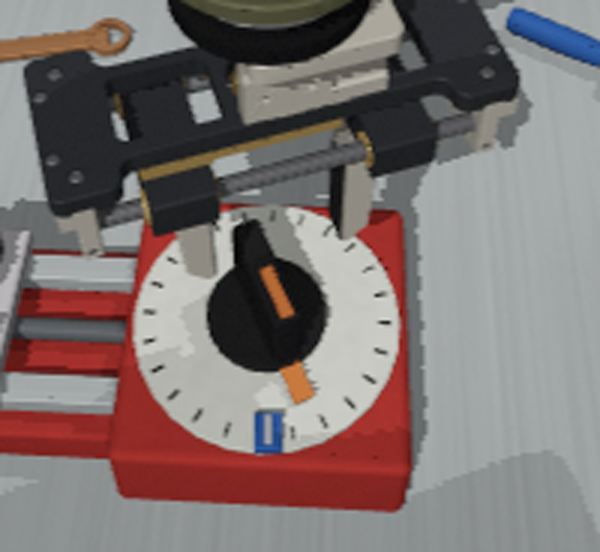

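The crop shows the fingers straddling the black bar, with the pointer tip at about (300,385) and the tab at (268,430). I descend and close.

Call:
step_arm --deltas '[{"offset": [0,0,1.8],"roll": 0},{"offset": [0,0,1.8],"roll": 0},{"offset": [0,0,1.8],"roll": 0},{"offset": [0,0,0],"roll": 0}]'

```text
t: 4.9
tool_pos: [0.4988, 0.2277, 0.0806]
orientation: [-1.775, -2.589, 0.006]
force: [0.1, 0.4, 0.5]
opening: 0.0598
```

Call:
step_arm --deltas '[{"offset": [0,0,0],"roll": 0},{"offset": [0,0,0],"roll": 0},{"offset": [0,0,0],"roll": 0},{"offset": [0,0,0],"roll": 0},{"offset": [0,0,0],"roll": 0},{"offset": [0,0,0],"roll": 0}]' --fingers 0.5 --grip_force 25

```text
t: 5.65
tool_pos: [0.5026, 0.2287, 0.0842]
orientation: [1.775, 2.589, 0.005]
force: [7.3, 1.5, -3.8]
opening: 0.0162
```

Call:
step_arm --deltas '[{"offset": [0,0.4,0],"roll": 0},{"offset": [0,0,0],"roll": 0.1},{"offset": [0,0,0],"roll": 0.1},{"offset": [0,0,0],"roll": 0.1},{"offset": [0,0,0],"roll": 0.1},{"offset": [0,0,0],"roll": 0.1},{"offset": [0,0,0],"roll": 0.1},{"offset": [0,0,0],"roll": 0.1},{"offset": [0,0,0],"roll": 0.1},{"offset": [0,0,0],"roll": 0},{"offset": [0,0,0],"roll": 0}]'

```text
t: 7.02
tool_pos: [0.5033, 0.229, 0.084]
orientation: [-2.645, -1.695, 0.005]
force: [-8.4, -5.3, 10.2]
opening: 0.0159
```

Run:
```python
from h import *
p=look("side");look("top")
s=robot.read_state();o=s["orientation"];print(2*np.arctan2(o[1],o[0]),s["force"],s["wrist_torque"])
cv2.imwrite("pics/side2.png",cv2.resize(p["pixels"][200:384,160:360,::-1],None,fx=3,fy=3,interpolation=cv2.INTER_CUBIC))
```

```text
side green_pointer 0.91 [231.2 331.3] [0.5264 0.2749 0.066 ]
top violet_pointer 0.78 [363.7 211.1] [ 0.5084 -0.2089  0.066 ]
-5.143396292702599 [-8.33968068 -6.0914885   9.99758796] [-1.02841688  1.51081834 -0.06759713]
```

View pics/side2.png

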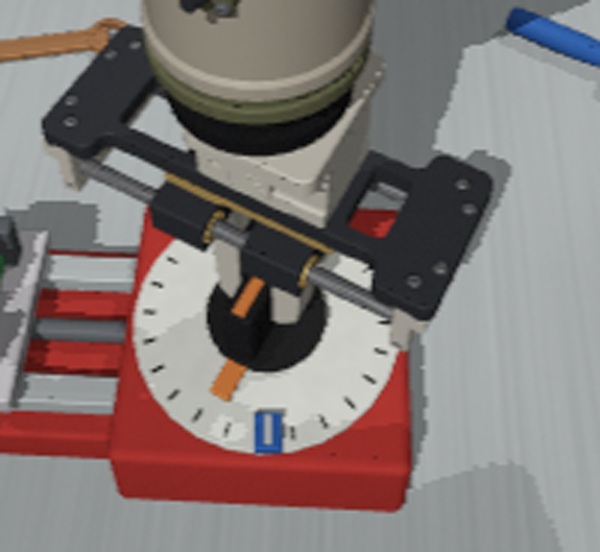

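The pointer tip, at about (225,380), is now clearly past the tab at (268,430), by about 28° from the tool yaw. I turn it back.

Call:
step_arm --deltas '[{"offset": [0,0,0],"roll": -0.1},{"offset": [0,0,0],"roll": -0.1},{"offset": [0,0,0],"roll": -0.1},{"offset": [0,0,0],"roll": -0.1},{"offset": [0,0,0],"roll": -0.1},{"offset": [0,0,0],"roll": 0},{"offset": [0,0,0],"roll": 0}]'

```text
t: 8.3
tool_pos: [0.5032, 0.229, 0.084]
orientation: [-2.143, -2.296, 0.005]
force: [-7.6, -4.5, 10.4]
opening: 0.0156
```

Run:
```python
from h import *
p=look("side");look("top")
s=robot.read_state();o=s["orientation"];print(2*np.arctan2(o[1],o[0]),s["tool_pos"],s["force"],s["wrist_torque"])
cv2.imwrite("pics/side3.png",cv2.resize(p["pixels"][200:384,160:360,::-1],None,fx=3,fy=3,interpolation=cv2.INTER_CUBIC))
```

```text
side green_pointer 0.72 [246.5 334.8] [0.5033 0.2787 0.066 ]
top violet_pointer 0.55 [362.4 209. ] [ 0.5129 -0.2061  0.066 ]
-4.643361306809024 [0.50322792 0.22898203 0.08405195] [-8.36462258 -5.63030961 10.49556483] [-1.0413859   1.59820847  0.02155475]
```

View pics/side3.png

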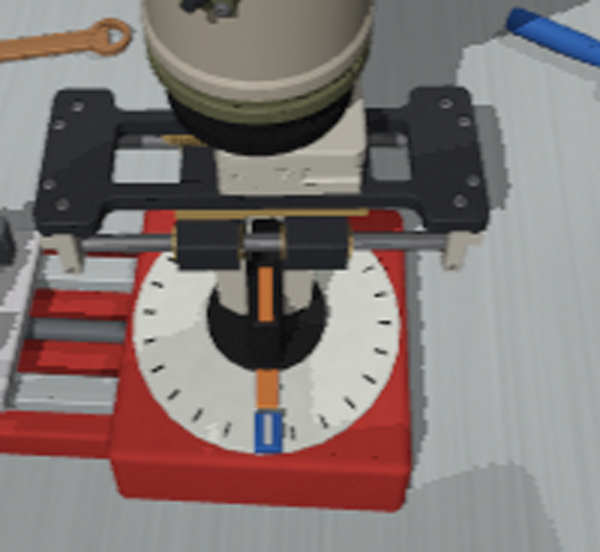

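The pointer lines up with the tab: both at column 268 in the crop. I relieve the side load, open and rise.

Call:
step_arm --deltas '[{"offset": [-0.1,-0.2,-0.3],"roll": 0},{"offset": [0,0,0],"roll": 0}]'

```text
t: 8.95
tool_pos: [0.5026, 0.2285, 0.0845]
orientation: [2.144, 2.296, 0.0]
force: [10.3, 3.1, -19.0]
opening: 0.0157
```

Call:
step_arm --deltas '[{"offset": [0,0,0],"roll": 0},{"offset": [0,0,0],"roll": 0},{"offset": [0,0,0],"roll": 0},{"offset": [0,0,0],"roll": 0},{"offset": [0,0,0],"roll": 0},{"offset": [0,0,-3],"roll": 0},{"offset": [0,0,-4],"roll": 0},{"offset": [0,0,-4],"roll": 0},{"offset": [0,0,-4],"roll": 0},{"offset": [0,0,0],"roll": 0},{"offset": [0,0,0],"roll": 0}]' --fingers 5

```text
t: 10.32
tool_pos: [0.5024, 0.2286, 0.2361]
orientation: [-2.143, -2.297, 0.001]
force: [-0.0, -0.0, -0.7]
opening: 0.0501
```

Run:
```python
from h import *
p=look("side");look("top");blobs("side",(250,307),52)
s=robot.read_state();print(s["t"],s["tool_pos"],s["force"])
cv2.imwrite("pics/side4.png",cv2.resize(p["pixels"][200:384,160:360,::-1],None,fx=3,fy=3,interpolation=cv2.INTER_CUBIC))
```

```text
side green_pointer 0.59 [245.7 335.2] [0.5044 0.2794 0.066 ]
top green_pointer 0.66 [140.  209.4] [0.4987 0.282  0.066 ]
top violet_pointer 0.77 [364.4 210.7] [ 0.5093 -0.2104  0.066 ]
side axis [0.502  0.2322] r 0.0687 tab [0.4986 0.2931] 87 tab ang 1.627 dist 0.0611
  orange 90 [248.  297.5] [0.5054 0.2185] -1.323 0.014
  orange 77 [248.5 329.1] [0.5009 0.2699] 1.6 0.0378
10.775 [0.50245623 0.22865504 0.23623164] [-0.06362832 -0.6721837  -0.68181859]
```

View pics/side4.png

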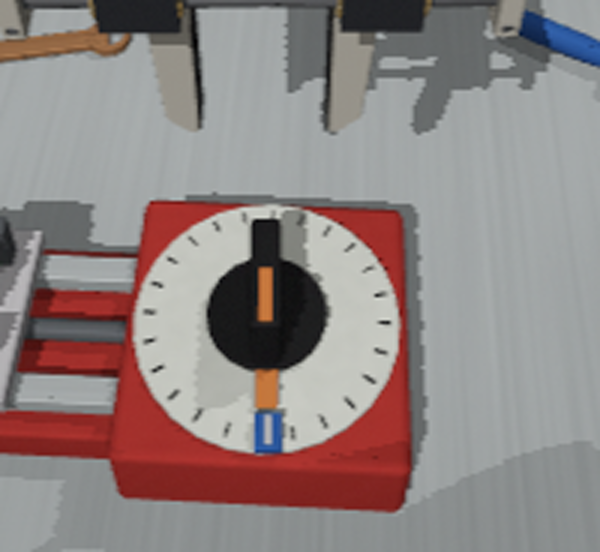

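The pointer stayed on the tab (pointer column 266, tab 268) and the gripper is clear of the knob. I hand the job in.

```bash
python3 -c "
from plant import robot
print(robot.close_job())"
```

```text
the job is handed in; nothing more can be done
None
```

I turned the green slide's knob about 28° clockwise past the blue tab, turned it about 29° back anticlockwise to the tab, released it, and handed the job in.

**Position:** In the last side view the pointer is within about 0.03 rad (roughly 1.5 mm) of the tab's centre line. The gripper was 0.236 m above the table, with force readings near zero at 10.8 s.

**Screw play:** I could not measure it directly. The 0.5 rad return turn is well over the 0.26 rad of total play. The pointer showed no visible turn on release, so the play should be taken up anticlockwise.

**Violet knob:** The arm never went near it. The network's readings of its pointer scattered by several millimetres, and one was about 9 mm from the first; I put that down to network noise.

**Disagreements:** The two cameras' dial centres differed by about 7 mm, so I averaged them, and the grip confirmed the position to within a few millimetres. While holding the knob, the wrist briefly read up to about 22 N.

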